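# Slide the spent filter cassette off the edge into its caddy

## Task

The washing machine's microfibre filter on the worktop is full. Draw the sliding bolt right back to free the spent cassette, then press on the cassette's orange thumb pad and slide it forward out of its bay and over the worktop edge, so that it drops into the caddy hanging below. Its lid bulges and is thin: press gently, just hard enough to carry the cassette along (about 12 N; it cracks beyond 20 N). Leave the bolt drawn for the next cassette, and do not shift the new cassette or the brush behind.

Things in the scene. Friction and masses are not known exactly. Their poses are not given: they have to be found in the camera images.
- dock: Fixed white filter unit at the worktop's front edge, with an open-topped bay for one flat cassette. Origin: on the worktop (z = 0), middle of the bay, at the front edge; x straight back, y left along the edge, z up. Bay floor 6 mm thick, ends at x = -6 mm (open, a drop beyond). Side walls 26 mm high, inner faces y = +-47.5, outer +-63 mm. Housing 67 mm high at x = 158 to 310 mm.
- cassette: Spent cassette, loose in the bay: flat dark grey shell 132 x 92 x 11.5 mm, grubby felt in front, orange thumb pad on its rear half. Origin: centre of its underside; x to its rear (as the dock's x), y left. 0.4 to 0.75 kg; friction on the bay floor 0.45. Two lips (x = 110 to 166 mm in the bay, 30 mm high, gap 83 mm) lap its sides: it cannot be lifted out, and nothing gets behind it while home.
- pad (a point): Where the middle of the orange thumb pad's top would be on a flat lid: 14 mm over the underside (20 mm over the worktop), 36 mm behind the middle. The full cassette's lid bulges: the pad's real top is 0 to 8 mm higher, each time different; feel for it. Pad 44 (x) by 66 mm (y), level rubber, gives 1 mm at 15 N, friction 1.0 on a fingertip: 9 to 15 N carries the cassette, under 8 N may skid.
- cassette_mid (a point): Middle of the spent cassette, 7 mm over its underside; about 90 mm behind the edge at the start. Once 10 mm or more past the end of the bay floor (dock x below -16 mm) the cassette tips off by itself when the finger lifts.
- bolt (a joint): Steel sliding bolt across the front of the bay, at its right: 0 = shut, 0.038 m = fully drawn. Slides right (the dock's -y), stays where left, friction 2.5 N. Clear of the cassette's path above 0.029 m.
- bolt_knob (a point): Top centre of the bolt's upright black knob, 56 mm over the worktop; moves with the bolt (dock x = 13, y = -106 mm when shut). Round post 12 mm thick from 20 to 50 mm height, 15 mm head above; free all round above 30 mm height. The bolt guide, 27 mm high, stands beside it at dock y = -63 to -94 mm.
- caddy: Fixed open pale green caddy for spent cassettes, hung under the worktop edge before the bay; outside 156 (x) x 196 (y) x 165 mm high, walls 3 mm. Origin: centre of its underside, axes as the dock's. Rim 35 mm below the worktop top; an older spent cassette lies on its floor.
- new_cassette: The new cassette, 132 x 92 x 14 mm, blue shell and clean white felt, loose on the worktop further back; stays there. Origin: centre of its underside. A wall shelf hangs 0.23 m above the back of the worktop: swing the arm over drawn in.
- brush: Grey scrubbing brush, 30 x 85 x 55 mm, loose at the back; stays there. Origin: centre of its underside.

How it is judged:
By the outcome, as a careful person would: the job done as asked, in the order asked, and still so for the second after the job is handed in, with the robot touching nothing.
It also fails if it takes over 58 s, if anything falls off the work surface, if the arm or the gripper's body presses on something with over 40 N, if the wrist force passes 120 N, or if a joint passes its speed limit or range.

## Robot

A 6-joint arm with a two-finger parallel gripper is mounted at the origin on a cart in front of the work surface, level with it; the furniture and walls round the work are solid. World frame = base frame: x ahead of the robot, y to its left, z up, the work surface at z = 0. Lengths are in mm, angles in rad, forces in N, time in s.
With the tool pointing down it reaches from about 275 to 750 mm from the base axis. Payload 10.2 kg.
Tool frame: the origin (TCP) lies where the fingers leave the gripper's body, on its centre line; the fingertips stand 73 mm ahead of it and the grasp point (between the pads) lies 54 mm ahead of it; z points along the fingers, y is the line along which they close (so a half turn about z gives the same grasp; the last joint's range is limited). The gripper opens to 85 mm and grips with 20 to 120 N. Pads are 22 mm wide; open, the fingers measure 114 mm over their backs; the gripper's body (76 mm by 85 mm) begins 54 mm behind the grasp point. The pads swing forward as they close: fully open they stand 13 mm farther back than shut.
Start: joints at [-0.223, 0.313, 1.498, -0, 1.331, -0.223], TCP at [525.006, -0.014, 303.894] pointing down, gripper open.
Joint ranges: [-2.94, 2.94], [-0.97, 2.17], [0.19, 2.56], [-1.23, 4.37], [0.02, 3.11], [-2.88, 2.88]. Speed limits (rad/s): [2.39, 2.39, 3.01, 3.14, 3.14, 3.14].

## Interface

Orientations are given as a unit quaternion [w, x, y, z].
In Python, from rig import ctrl gives the robot as it stands.
- The arm moves only by the shell command python3 -m creep 'ROWS' [OPENING] [FORCE]. ROWS is JSON, a list that holds one entry, the list of rows, each a list of 6 numbers: the shift along the world's x, y, z in units of 25 mm (1.0 is 25 mm), then the turn, a rotation vector about the world's x, y, z in units of 5 degrees (1.0 is 5 degrees). In form: [[[x, y, z, ax, ay, az], ...]]. A call has 1 to 20 rows; each row is the pose to reach, as a shift and turn from the pose commanded when the call began; what a row does not reach only later rows make up. A row lasts 1/12 s, in which the tool goes at most 41.7 mm and 7.16 degrees, less where a joint would pass 70% of its speed; a pose out of reach is approached as far as the arm can. A call with a gripper value outside its range is refused whole. OPENING is the finger opening in mm, from 0 to 85.4, set as the call begins (- or left out, the last holds). The fingers move at their own pace and stop on an object; FORCE is the grip in N (left out, the last holds). Time passes only in rows, so rows that repeat a pose let the fingers close. It gives the time, the measured TCP pose, the force, the opening and the grip force at its end, in the units of the state.
- ctrl.sense(): the state, without advancing time (a new reading comes with each control period).
- ctrl.capture(name): name is "scene" or "side" or "wrist"; returns a dict with "image" (384x512x3 uint8, red, green, blue), "fx", "fy", "cx", "cy" (pixels), "k1" (the pictures are not rectified: a ray, as slopes to the right and down, at radius r is drawn at 1 + k1 r^2 times it, then the intrinsics apply), "R" (3x3) and "t" (3): a world point X has camera coordinates R X + t. Camera axes: x right, y down, z forward; pixel columns grow to the right and rows downward; lengths in mm; the calibration is good to about 2 mm. A picture is of the moment at which its call begins. There is no depth.
- ctrl.finish_job(): hands the job in; it is judged then, once.
The state is a dict: "time_s": time; "joints": joint angles; "dq": joint speeds; "tau": joint torques, N m; "eef_pos": TCP position; "ee_rot": TCP orientation; "force": force on the tool from outside, world axes, zero at the start; "wrist_torque": the same for the moment, N m; "grip_width": opening from 0.0 (shut) to 1.0 (fully open); "grip_force": force on a finger pad.
Only numpy, scipy, OpenCV 4.12 (cv2) and the standard library are available. Lean on these libraries where they do the work, as an engineer would, in place of code of your own. Each camera call takes 0.05 s, during which the arm holds its last target. There are 200 camera calls.

## Working session

There is one attempt and no reset: what is moved stays moved. The work goes in short steps, Python scripts to look and compute and a shell command to move; the robot and the scene stay as the last step left them, time stands still between calls to the robot, and variables do not carry over. Pictures are saved under pics/ and viewed, at most 10 in all, crops included, and the job is handed in when it is done.

```bash
ls; mkdir -p pics; cat > h.py <<'E'
import numpy as np, cv2
from rig import ctrl
def cap(n):
    return ctrl.capture(n)
def save(c,f): cv2.imwrite('pics/'+f, cv2.cvtColor(c['image'],cv2.COLOR_RGB2BGR))
def ray(c,u,v):
    D=np.array([c['k1'],0,0,0,0],float); K=np.array([[c['fx'],0,c['cx']],[0,c['fy'],c['cy']],[0,0,1]],float)
    p=cv2.undistortPoints(np.array([[[u,v]]],float),K,D)[0,0]
    R=np.array(c['R']);t=np.array(c['t']); return -R.T@t, R.T@np.array([p[0],p[1],1])
def onplane(c,u,v,z):
    o,d=ray(c,u,v); return o+d*(z-o[2])/d[2]
def proj(c,X):
    D=np.array([c['k1'],0,0,0,0],float); K=np.array([[c['fx'],0,c['cx']],[0,c['fy'],c['cy']],[0,0,1]],float)
    return cv2.projectPoints(np.array(X,float).reshape(-1,1,3),cv2.Rodrigues(np.array(c['R'],float))[0],np.array(c['t'],float),K,D)[0][:,0]
E
python3 - <<'E'
from h import *
ims=[]
for n in ("scene","side","wrist"):
    c=cap(n); save(c,n+'0.png'); np.save(n+'0.npy',c,allow_pickle=True); print(n,(-np.array(c['R']).T@np.array(c['t'])).round(),c['k1'])
print(ctrl.sense())
E
```

```text
pics
scene [-391. -645.  533.] 0.054066453070151094
side [ 237. -843.  591.] 0.013303273338090083
wrist [525.  81. 374.] -0.05456382743385746
{'time_s': 0.15, 'joints': array([-2.23364212e-01,  3.13349243e-01,  1.49823841e+00,  1.00574094e-05,
        1.33097957e+00, -2.23407093e-01]), 'dq': array([ 1.15936330e-04, -3.36765927e-03, -3.87995518e-03,  4.55153772e-06,
        6.20097794e-04, -1.32418647e-03]), 'tau': array([ 1.79854873e-03, -4.12368500e+01, -2.59796566e+01, -1.57318855e-04,
        3.17765021e-03, -3.62555340e-05]), 'eef_pos': array([5.24889778e+02, 3.34906107e-02, 3.03461382e+02]), 'ee_rot': array([-4.14934376e-04,  7.07092383e-01,  7.07121011e-01, -2.55535641e-04]), 'force': array([-0.00549696,  0.12285361, -0.35324259]), 'wrist_torque': array([-0.04381559,  0.02679774,  0.0552484 ]), 'grip_force': 0.0, 'grip_width': 1.0003307741661958}
```

View pics/scene0.png

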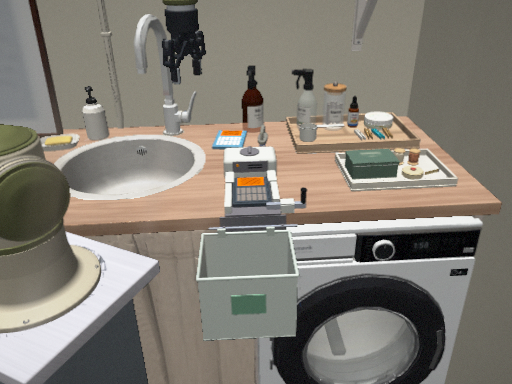

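View pics/side0.png

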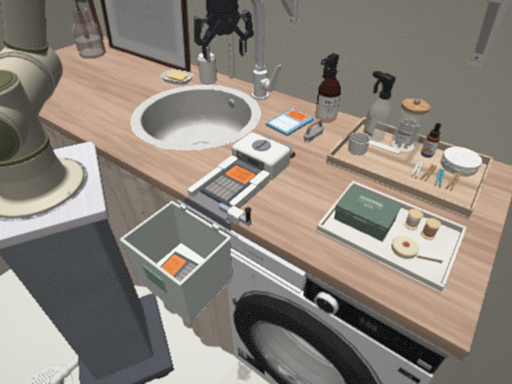

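View pics/wrist0.png

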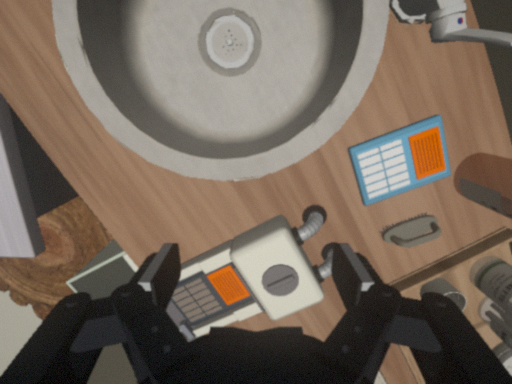

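The pictures show the dock at scene (250,185), side (235,175) and wrist (235,280). The orange pad is at about scene (250,182), side (240,176) and wrist (228,285). The black knob top is at about scene (304,191) and side (248,211).

```bash
cat > m.py <<'E'
from h import *
C={n:np.load(n+'0.npy',allow_pickle=True).item() for n in("scene","side","wrist")}
def orange(c,box):
    x0,y0,x1,y1=box; h=cv2.cvtColor(c['image'],cv2.COLOR_RGB2HSV)[y0:y1,x0:x1]
    m=cv2.inRange(h,(5,170,120),(20,255,255)); n,l,s,ce=cv2.connectedComponentsWithStats(m); i=1+np.argmax(s[1:,4]); return ce[i]+[x0,y0], s[i]
def tri(obs):
    A=np.zeros((3,3));b=np.zeros(3)
    for c,u in obs:
        o,d=ray(c,*u); d/=np.linalg.norm(d); P=np.eye(3)-np.outer(d,d);A+=P;b+=P@o
    X=np.linalg.solve(A,b); return X,[np.round(proj(c,X)[0]-u,1) for c,u in obs]
if __name__=='__main__':
    B=dict(scene=(225,165,280,210),side=(215,155,265,195),wrist=(195,250,260,320))
    P={n:orange(C[n],B[n]) for n in B}
    for n in P: print(n,P[n],onplane(C[n],*P[n][0],24))
    print(tri([(C[n],P[n][0]) for n in P]))
    for n,b in(("scene",(285,180,320,215)),("side",(225,195,265,230))):
        x0,y0,x1,y1=b; cv2.imwrite(f'pics/k{n}.png',cv2.resize(cv2.cvtColor(C[n]['image'][y0:y1,x0:x1],cv2.COLOR_RGB2BGR),None,fx=10,fy=10,interpolation=0))
    a=cv2.imread('pics/kscene.png');b=cv2.imread('pics/kside.png')
    cv2.imwrite('pics/knob0.png',np.hstack([cv2.copyMakeBorder(a,0,max(0,b.shape[0]-a.shape[0]),0,0,0),b]))
E
python3 m.py
```

```text
scene (array([250.41626794, 181.1291866 ]), array([ 13,  12,  26,   9, 209], dtype=int32)) [ 471.19342593 -196.60218891   24.        ]
side (array([240.33195021, 174.39419087]), array([ 12,  12,  28,  16, 241], dtype=int32)) [ 478.36824063 -195.66361571   24.        ]
wrist (array([227.98997773, 284.80289532]), array([ 12,  15,  42,  40, 898], dtype=int32)) [ 480.94215408 -187.51286758   24.        ]
(array([ 480.25643103, -191.30858872,   19.16265108]), [array([-0.2, -0.2]), array([0.1, 0.3]), array([-0.,  0.])])
```

View pics/knob0.png

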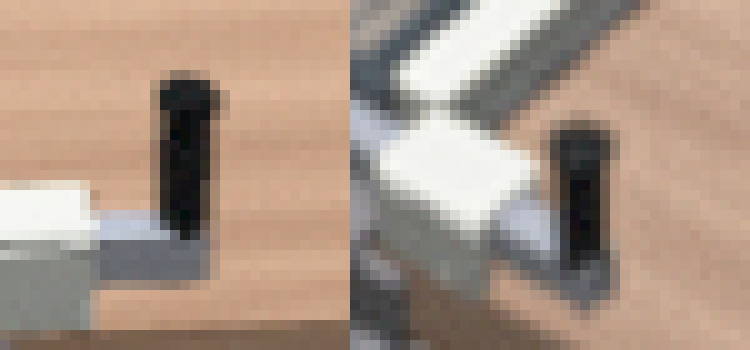

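The knob's top centre is at scene (303.4,188) and side (247.7,208).

```bash
python3 - <<'E'
from m import *
K,r=tri([(C['scene'],(303.4,188.)),(C['side'],(247.7,208.))]); print(K,r)
for n,u in(('scene',(303.4,188.)),('side',(247.7,208.))): print(onplane(C[n],*u,56))
P=np.array([480.3,-191.3])
K2=np.mean([onplane(C[n],*u,56)[:2] for n,u in(('scene',(303.4,188.)),('side',(247.7,208.)))],0)
v=K2-P; vd=np.array([13-126,-106.]); print(np.linalg.norm(v),np.linalg.norm(vd))
yaw=np.arctan2(v[1],v[0])-np.arctan2(vd[1],vd[0]); print('yaw',np.degrees(yaw))
# yaw from pad shape in wrist
c=C['wrist'];h=cv2.cvtColor(c['image'],cv2.COLOR_RGB2HSV);m=cv2.inRange(h,(5,170,120),(20,255,255));m[:250]=0;m[320:]=0;m[:,:195]=0;m[:,260:]=0
pts=np.argwhere(m)[:,::-1]; X=np.array([onplane(c,*p,22)[:2] for p in pts],np.float32); rr=cv2.minAreaRect(X); print(rr)
for y in (yaw,):
    R=np.array([[np.cos(y),-np.sin(y)],[np.sin(y),np.cos(y)]]); o=(P+K2)/2-R@np.array([(126+13)/2,-53]); print('origin',o)
    for n in C:
        Q=np.array([[x,yy] for x,yy in((-6,63),(-6,-63),(158,63),(158,-63),(310,63),(310,-63))])
        W=np.c_[Q@R.T+o,[26]*2+[67]*4]; print(n,proj(C[n],W).round().tolist())
E
```

```text
[ 435.69100886 -346.6074471    57.07694722] [array([-0.3, -0.5]), array([0.1, 0.6])]
[ 435.80896693 -347.37196825   56.        ]
[ 436.62662901 -343.89077464   56.        ]
160.50362222680582 154.93547043850222
yaw 30.889634846581703
((480.9947814941406, -190.07493591308594), (42.30516052246094, 64.58161926269531), 28.947694778442383)
origin [ 371.4074735  -258.66365063]
scene [[227.0, 208.0], [284.0, 204.0], [224.0, 160.0], [275.0, 157.0], [223.0, 137.0], [268.0, 134.0]]
side [[186.0, 192.0], [227.0, 214.0], [228.0, 146.0], [269.0, 163.0], [261.0, 121.0], [300.0, 135.0]]
wrist [[138.0, 295.0], [184.0, 346.0], [218.0, 266.0], [266.0, 328.0], [320.0, 212.0], [360.0, 283.0]]
```

```bash
python3 -m creep '[[[-0.2,-1.6,-0.2,0,0,0.8],[-0.3,-3.2,-0.4,0,0,1.6],[-0.4,-4.8,-0.6,0,0,2.4],[-0.5,-6.4,-0.8,0,0,3.2],[-0.6,-8,-1,0,0,4],[-0.7,-9.6,-1.2,0,0,4.8],[-0.9,-11.2,-1.5,0,0,5.4],[-1,-12.8,-1.8,0,0,5.9],[-1.1,-14.4,-2,0,0,5.9],[-1.1,-14.4,-2,0,0,5.9],[-1.1,-14.4,-2,0,0,5.9],[-1.1,-14.4,-2,0,0,5.9]]]' 0 20; python3 - <<'E'
from h import *
c=cap('wrist'); save(c,'w1.png'); np.save('w1.npy',c,allow_pickle=True); s=ctrl.sense(); print(s['time_s'],s['eef_pos'],s['ee_rot'],s['force'])
E
```

```text
time_s: 1.15
eef_pos: [497.5, -359.7, 253.6]
ee_rot: [-0.0, 0.504, 0.864, 0.0]
force: [0.3, -0.6, 0.7]
grip_width: 0.002
grip_force: 0.0
1.2 [ 497.7180583  -359.13985626  253.9825639 ] [-1.21826482e-04  5.03445350e-01  8.64027051e-01  1.37162862e-04] [-0.22013218  0.03451043  0.29092385]
```

View pics/w1.png

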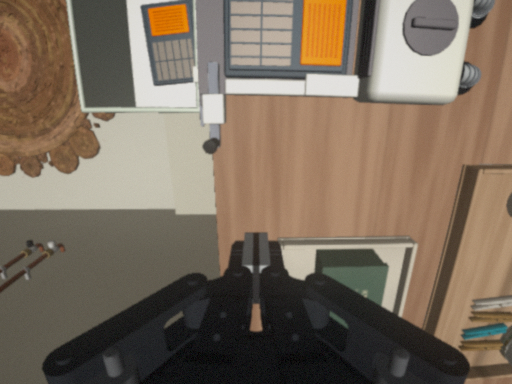

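Wrist view 1: the dock is aligned with the picture. The right wall runs from u 226 to 358 at v about 85, the knob is at about (211,146), and the pad is at about (324,30).

```bash
python3 - <<'E'
from h import *
c=np.load('w1.npy',allow_pickle=True).item(); im=c['image'].astype(int)
g=im.max(2); m=np.zeros(g.shape,np.uint8); m[132:160,198:224]=(g[132:160,198:224]<60); ys,xs=np.nonzero(m); print('knob',xs.min(),xs.max(),ys.min(),ys.max(),xs.mean(),ys.mean())
K=onplane(c,xs.mean(),ys.mean(),56); print(K)
h=cv2.cvtColor(c['image'],cv2.COLOR_RGB2HSV); o=cv2.inRange(h,(5,170,120),(20,255,255)); o[:,:290]=0;o[80:]=0
yo,xo=np.nonzero(o); print('pad',xo.min(),xo.max(),yo.min(),yo.max())
# wall outer edge: last bright row per column
w=(im.min(2)>190)
for u in (232,250,270,290,310,330,350): 
    r=np.nonzero(w[70:110,u])[0]; print(u,r.min()+70,r.max()+70, onplane(c,u,r.max()+70.5,26)[:2].round(1))
for v in (84,88):
    r=np.nonzero(w[v,215:380])[0]+215; print(v,r.min(),r.max(),onplane(c,r.min()-.5,v,26).round(1))
for v in (20,50,70): # cassette sides: dark
    print(v, im[v,196:380:2].sum(1)//3)
E
```

```text
Traceback (most recent call last):
ValueError: zero-size array to reduction operation minimum which has no identity
```

```bash
python3 - <<'E'
from h import *
c=np.load('w1.npy',allow_pickle=True).item(); im=c['image'].astype(int)
g=im.max(2); m=np.zeros(g.shape,np.uint8); m[132:160,198:213]=(g[132:160,198:213]<85);m[132:160,213:220]=(g[132:160,213:220]<85); ys,xs=np.nonzero(m); print(g[136:158:2,200:224:2]); print('knob',xs.min(),xs.max(),ys.min(),ys.max(),xs.mean(),ys.mean())
K=onplane(c,xs.mean(),ys.mean(),56); print(K)
h=cv2.cvtColor(c['image'],cv2.COLOR_RGB2HSV); o=cv2.inRange(h,(5,170,120),(20,255,255)); o[:,:290]=0;o[80:]=0
yo,xo=np.nonzero(o); print('pad',xo.min(),xo.max(),yo.min(),yo.max(),onplane(c,(xo.min()+xo.max())/2,yo.max()+.5,23))
w=(im.min(2)>185)
for u in (232,260,290,320,350): 
    r=np.nonzero(w[70:110,u])[0]; 
    if len(r): print(u,r.min()+70,r.max()+70, onplane(c,u,r.max()+70.5,26)[:2].round(1))
for v in (84,88):
    r=np.nonzero(w[v,222:380])[0]+222; print(v,r.min(),r.max(),onplane(c,r.min()-.5,v,26).round(1))
E
```

```text
[[194 189 191 191 182 147 154 152 149 148 123 165]
 [190 192 192 191 173 124  93  80  97 134 120 163]
 [194 190 182 143  98  78  68  63  64  80 115 163]
 [192 185 125  78  79  79  79  68  60  63 113 163]
 [194 165  82  73  74  77  82  76  63  63 116 165]
 [194 139  71  73  73  76  77  74  67 105 135 163]
 [195 161  83  71  73  75  73  70  88 145 157 162]
 [192 185 126  73  70  71  68  71 112 158 161 161]
 [191 190 179 109  83  72  72 110 149 156 159 161]
 [191 191 192 185 164 149 138 157 156 159 158 160]
 [191 194 194 190 190 189 155 161 160 159 161 163]]
knob 204 219 138 152 211.27777777777777 145.179012345679
[ 437.91844357 -344.50958598   56.        ]
pad 301 345 0 65 [ 499.44560348 -219.32247457   23.        ]
232 80 92 [ 429.8 -290.1]
260 80 92 [ 455.6 -275.5]
290 81 93 [ 483.7 -260.7]
320 75 94 [ 512.  -245.6]
350 76 95 [ 540.5 -230.3]
84 226 379 [ 419.8 -285.9   26. ]
88 226 379 [ 421.6 -289.4   26. ]
```

```bash
python3 -m creep '[[[-1,0.5,-0.4,0,0,-0.1],[-2,1,-1,0,0,-0.2],[-2.94,1.54,-1.8,0,0,-0.2],[-2.94,1.54,-3,0,0,-0.2],[-2.94,1.54,-4.2,0,0,-0.2],[-2.94,1.54,-5.2,0,0,-0.2],[-2.94,1.54,-5.78,0,0,-0.2],[-2.94,1.54,-5.78,0,0,-0.2],[-2.94,1.54,-5.78,0,0,-0.2]]]'; python3 - <<'E'
from h import *
for n in('scene','side','wrist'):
    c=cap(n); im=cv2.cvtColor(c['image'],cv2.COLOR_RGB2BGR)
    if n=='scene': a=cv2.resize(im[150:230,210:330],(400,267))
    if n=='side': b=cv2.resize(im[140:260,160:300],(400,343))
a=cv2.copyMakeBorder(a,0,76,0,0,0); cv2.imwrite('pics/push1.png',np.hstack([a,b])); print(ctrl.sense()['force'])
E
```

```text
time_s: 1.95
eef_pos: [424.4, -320.7, 109.9]
ee_rot: [-0.0, 0.511, 0.86, 0.0]
force: [0.7, -0.1, 0.1]
grip_width: 0.002
grip_force: 0.0
[-0.06380134 -0.28829063  0.13946056]
```

View pics/push1.png

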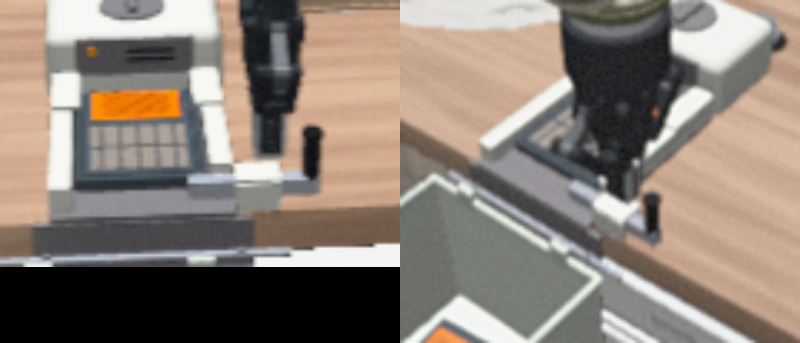

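The shut fingertips are left of the knob and clear of the guide. I'll push to the right.

```bash
python3 -m creep '[[[0,-0.2,0,0,0,0],[0.1,-0.4,0,0,0,0],[0.2,-0.6,0,0,0,0],[0.3,-0.75,0,0,0,0],[0.3,-0.75,0,0,0,0]]]'; python3 -m creep '[[[0.1,-0.18,0,0,0,0],[0.19,-0.35,0,0,0,0],[0.29,-0.53,0,0,0,0],[0.38,-0.7,0,0,0,0],[0.38,-0.7,0,0,0,0]]]'
```

```text
time_s: 2.52
eef_pos: [431.9, -341.2, 109.5]
ee_rot: [0.0, 0.511, 0.859, -0.0]
force: [0.3, 0.5, -0.3]
grip_width: -0.003
grip_force: 0.0
time_s: 2.93
eef_pos: [440.9, -357.5, 109.1]
ee_rot: [-0.002, 0.511, 0.859, 0.001]
force: [-3.3, 6.2, 3.9]
grip_width: 0.003
grip_force: 3.5
```

```bash
python3 -m creep '[[[0.06,-0.11,0,0,0,0],[0.06,-0.11,0,0,0,0],[0.06,-0.11,0,0,0,0]]]'; python3 - <<'E'
from h import *
for n in('scene','side'):
    c=cap(n); im=cv2.cvtColor(c['image'],cv2.COLOR_RGB2BGR)
    x0,y0=(210,150) if n=='scene' else (160,140)
    if n=='scene': a=cv2.resize(im[150:230,210:330],(400,267))
    if n=='side': b=cv2.resize(im[140:260,160:300],(400,343))
a=cv2.copyMakeBorder(a,0,76,0,0,0); cv2.imwrite('pics/push2.png',np.hstack([a,b])); print(ctrl.sense()['force'])
E
```

```text
time_s: 3.18
eef_pos: [441.4, -358.2, 108.9]
ee_rot: [-0.004, 0.511, 0.86, 0.002]
force: [-10.3, 17.1, 11.7]
grip_width: -0.006
grip_force: 10.1
[-10.71710576  16.17441267  12.42770385]
```

View pics/push2.png

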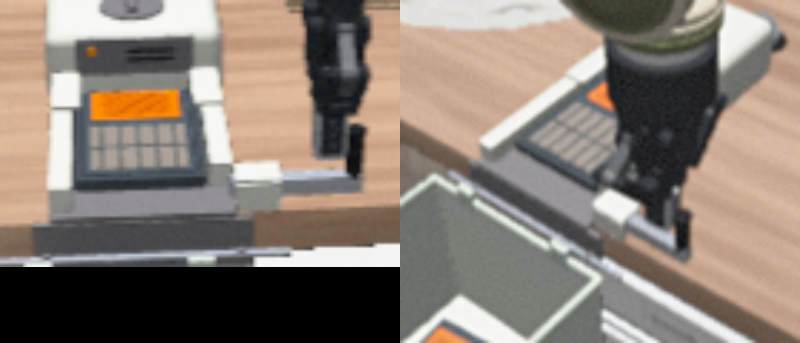

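The bolt is fully drawn against its stop: the scene shows the knob at the end of its travel and the bolt bar clear of the bay. Next I'll back off and hover over the pad.

```bash
python3 -m creep '[[[-0.15,0.28,0,0,0,0],[-0.25,0.45,0,0,0,0],[-0.25,0.45,1,0,0,0],[-0.1,1,2,0,0,0],[0.2,2,2,0,0,0],[0.5,3.2,2,0,0,0],[0.9,4.5,2,0,0,0],[1.3,5.8,2,0,0,0],[1.6,6.75,2,0,0,0],[1.6,6.75,1.2,0,0,0],[1.6,6.75,0.4,0,0,0],[1.6,6.75,0.4,0,0,0],[1.6,6.75,0.4,0,0,0]]]'; python3 - <<'E'
from h import *
for n in('scene','side'):
    c=cap(n); im=cv2.cvtColor(c['image'],cv2.COLOR_RGB2BGR)
    if n=='scene': a=cv2.resize(im[150:230,210:330],(400,267))
    if n=='side': b=cv2.resize(im[140:260,160:300],(400,343))
a=cv2.copyMakeBorder(a,0,76,0,0,0); cv2.imwrite('pics/hov.png',np.hstack([a,b])); s=ctrl.sense();print(s['force'],s['eef_pos'])
E
```

```text
time_s: 4.37
eef_pos: [482.6, -191.9, 119.3]
ee_rot: [-0.0, 0.511, 0.859, 0.0]
force: [-0.5, 0.1, 1.3]
grip_width: 0.002
grip_force: 0.0
[ 0.46143914 -0.29715298  0.70641146] [ 482.94364587 -192.44494946  120.41887493]
```

View pics/hov.png

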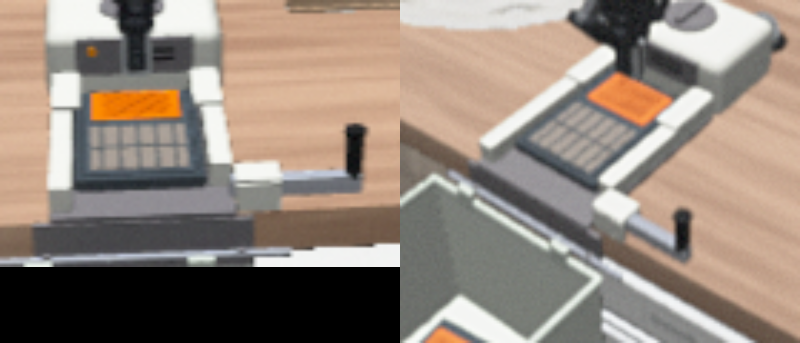

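The bolt stays drawn and the fingertips hover over the pad. I'll descend to about 31 mm tip height, then feel for contact.

```bash
python3 -m creep '[[[0,0,-0.3,0,0,0],[0,0,-0.5,0,0,0],[0,0,-0.64,0,0,0],[0,0,-0.64,0,0,0]]]'; python3 -m creep '[[[0,0,-0.04,0,0,0],[0,0,-0.04,0,0,0]]]'; python3 -m creep '[[[0,0,-0.04,0,0,0],[0,0,-0.04,0,0,0]]]'
```

```text
time_s: 4.8
eef_pos: [482.2, -191.7, 102.6]
ee_rot: [-0.001, 0.511, 0.859, 0.0]
force: [0.0, -0.4, -0.3]
grip_width: 0.0
grip_force: 0.0
time_s: 4.97
eef_pos: [482.5, -191.8, 102.4]
ee_rot: [0.0, 0.511, 0.859, -0.0]
force: [-0.8, -0.2, -0.1]
grip_width: 0.002
grip_force: 0.0
time_s: 5.13
eef_pos: [482.5, -191.8, 101.4]
ee_rot: [0.0, 0.511, 0.859, -0.0]
force: [-0.2, -0.4, 0.3]
grip_width: 0.0
grip_force: 0.0
```

```bash
python3 -m creep '[[[0,0,-0.03,0,0,0],[0,0,-0.03,0,0,0],[0,0,-0.03,0,0,0]]]' | sed -n '2p;4p'; python3 -m creep '[[[0,0,-0.03,0,0,0],[0,0,-0.03,0,0,0],[0,0,-0.03,0,0,0]]]'| sed -n '2p;4p'
```

```text
eef_pos: [482.5, -191.8, 100.7]
force: [-0.9, 0.8, -0.4]
eef_pos: [482.5, -191.8, 99.9]
force: [-0.5, 0.1, 0.0]
```

```bash
python3 -m creep '[[[0,0,-0.03,0,0,0],[0,0,-0.03,0,0,0],[0,0,-0.03,0,0,0]]]' | sed -n '2p;4p'
```

```text
eef_pos: [482.5, -191.8, 99.1]
force: [-0.2, -0.3, 0.5]
```

```bash
python3 -m creep '[[[0,0,-0.03,0,0,0],[0,0,-0.03,0,0,0],[0,0,-0.03,0,0,0]]]' | sed -n '2p;4p'; python3 -m creep '[[[0,0,-0.02,0,0,0],[0,0,-0.02,0,0,0],[0,0,-0.02,0,0,0]]]'| sed -n '2p;4p'
```

```text
eef_pos: [482.5, -191.8, 98.4]
force: [0.7, 0.1, 0.2]
eef_pos: [482.5, -191.8, 97.9]
force: [0.8, 0.4, 0.2]
```

```bash
python3 -m creep '[[[0,0,-0.02,0,0,0],[0,0,-0.02,0,0,0],[0,0,-0.02,0,0,0]]]' | sed -n '2p;4p'
```

```text
eef_pos: [482.5, -191.7, 97.4]
force: [0.4, -1.0, 0.8]
```

```bash
python3 -m creep '[[[0,0,-0.02,0,0,0],[0,0,-0.02,0,0,0],[0,0,-0.02,0,0,0]]]' | sed -n '2p;4p'
```

```text
eef_pos: [482.5, -191.8, 96.9]
force: [0.3, -0.5, -0.2]
```

```bash
python3 -m creep '[[[0,0,-0.02,0,0,0],[0,0,-0.02,0,0,0],[0,0,-0.02,0,0,0]]]' | sed -n '2p;4p'
```

```text
eef_pos: [482.5, -191.7, 96.4]
force: [-0.1, 0.2, 0.6]
```

```bash
python3 -m creep '[[[0,0,-0.02,0,0,0],[0,0,-0.02,0,0,0],[0,0,-0.02,0,0,0]]]' | sed -n '2p;4p'
```

```text
eef_pos: [482.5, -191.7, 95.8]
force: [0.4, 1.0, 0.4]
```

```bash
python3 -m creep '[[[0,0,-0.02,0,0,0],[0,0,-0.02,0,0,0],[0,0,-0.02,0,0,0]]]' | sed -n '2p;4p'
```

```text
eef_pos: [482.5, -191.7, 95.4]
force: [-0.0, -0.1, 0.3]
```

```bash
python3 -m creep '[[[0,0,-0.02,0,0,0],[0,0,-0.02,0,0,0],[0,0,-0.02,0,0,0]]]' | sed -n '2p;4p'
```

```text
eef_pos: [482.5, -191.8, 94.8]
force: [-0.1, 0.2, 1.0]
```

```bash
python3 -m creep '[[[0,0,-0.02,0,0,0],[0,0,-0.02,0,0,0],[0,0,-0.02,0,0,0]]]' | sed -n '2p;4p'
```

```text
eef_pos: [482.5, -191.7, 94.4]
force: [0.2, 0.2, 1.0]
```

```bash
python3 -m creep '[[[0,0,-0.02,0,0,0],[0,0,-0.02,0,0,0],[0,0,-0.02,0,0,0]]]' | sed -n '2p;4p'
```

```text
eef_pos: [482.5, -191.7, 93.9]
force: [0.1, 0.1, -0.2]
```

```bash
python3 -m creep '[[[0,0,-0.02,0,0,0],[0,0,-0.02,0,0,0],[0,0,-0.02,0,0,0]]]' | sed -n '2p;4p'
```

```text
eef_pos: [482.6, -191.8, 93.5]
force: [-0.6, -0.1, 2.6]
```

```bash
python3 -m creep '[[[0,0,-0.02,0,0,0],[0,0,-0.02,0,0,0],[0,0,-0.02,0,0,0]]]' | sed -n '2p;4p'
```

```text
eef_pos: [482.6, -191.8, 93.2]
force: [-1.9, 0.1, 6.0]
```

```bash
python3 -m creep '[[[0,0,-0.02,0,0,0],[0,0,-0.035,0,0,0],[0,0,-0.035,0,0,0],[0,0,-0.035,0,0,0]]]' | sed -n '2p;4p'; python3 -c "
from rig import ctrl
print(ctrl.sense()['force'])"
```

```text
eef_pos: [482.6, -191.8, 92.8]
force: [-2.1, 1.3, 10.7]
[-2.05600201  1.25908614 10.70966804]
```

```bash
python3 -m creep '[[[-0.09,-0.05,-0.006,0,0,0],[-0.18,-0.1,-0.008,0,0,0],[-0.27,-0.15,-0.008,0,0,0],[-0.35,-0.19,-0.008,0,0,0],[-0.35,-0.19,-0.008,0,0,0]]]' | sed -n '2p;4p'
```

```text
eef_pos: [474.9, -196.9, 93.0]
force: [3.6, 2.2, 8.7]
```

```bash
python3 -m creep '[[[0,0,-0.018,0,0,0],[-0.09,-0.05,-0.02,0,0,0],[-0.18,-0.1,-0.02,0,0,0],[-0.27,-0.15,-0.02,0,0,0],[-0.35,-0.19,-0.02,0,0,0],[-0.35,-0.19,-0.02,0,0,0]]]' | sed -n '2p;4p'; python3 - <<'E'
from h import *
c=cap('scene'); save(c,'s2.png')
for n,b in (('scene',(225,165,280,215)),):
    from m import orange
    p,s=orange(c,b); print(p,s,onplane(c,*p,21))
E
```

```text
eef_pos: [466.5, -201.8, 92.8]
force: [5.0, 2.4, 10.2]
[250.68862275 185.25748503] [ 13  16  27   9 167] [ 457.28184763 -204.2770294    21.        ]
```

The pad has moved about 16 mm with the finger, so the cassette is being carried.

```bash
python3 -m creep '[[[-0.12,-0.065,-0.006,0,0,0],[-0.24,-0.13,-0.006,0,0,0],[-0.36,-0.195,-0.008,0,0,0],[-0.48,-0.26,-0.008,0,0,0],[-0.6,-0.325,-0.01,0,0,0],[-0.7,-0.385,-0.01,0,0,0],[-0.7,-0.385,-0.01,0,0,0]]]' | sed -n '2p;4p'
```

```text
eef_pos: [449.0, -211.6, 92.7]
force: [4.3, 3.0, 12.1]
```

```bash
python3 -m creep '[[[-0.12,-0.065,-0.004,0,0,0],[-0.24,-0.13,-0.004,0,0,0],[-0.36,-0.195,-0.006,0,0,0],[-0.48,-0.26,-0.006,0,0,0],[-0.6,-0.325,-0.006,0,0,0],[-0.7,-0.385,-0.006,0,0,0],[-0.7,-0.385,-0.006,0,0,0]]]' | sed -n '2p;4p'
```

```text
eef_pos: [431.5, -221.3, 92.6]
force: [3.8, 2.6, 13.0]
```

```bash
python3 -m creep '[[[-0.12,-0.065,0.002,0,0,0],[-0.24,-0.13,0.004,0,0,0],[-0.36,-0.195,0.004,0,0,0],[-0.48,-0.26,0.004,0,0,0],[-0.6,-0.325,0.005,0,0,0],[-0.7,-0.385,0.005,0,0,0],[-0.7,-0.385,0.005,0,0,0]]]' | sed -n '2p;4p'; python3 - <<'E'
from h import *
from m import orange
for n,b in (('scene',(225,165,285,235)),('side',(190,150,265,240))):
    c=cap(n); p,s=orange(c,b); print(p,s,onplane(c,*p,21))
E
```

```text
eef_pos: [413.9, -231.0, 92.6]
force: [4.8, 2.2, 12.9]
[252.03076923 197.45641026] [ 14  27  28  10 195] [ 405.32350088 -233.92028846   21.        ]
[220.42458101 192.79888268] [ 16  34  29  17 179] [ 410.08798228 -237.10510971   21.        ]
```

```bash
python3 -m creep '[[[-0.12,-0.065,0.002,0,0,0],[-0.24,-0.13,0.002,0,0,0],[-0.36,-0.195,0.003,0,0,0],[-0.48,-0.26,0.003,0,0,0],[-0.6,-0.325,0.003,0,0,0],[-0.7,-0.385,0.003,0,0,0],[-0.7,-0.385,0.003,0,0,0]]]' | sed -n '2p;4p'
```

```text
eef_pos: [396.3, -240.6, 92.6]
force: [5.4, 3.1, 13.5]
```

```bash
python3 -m creep '[[[-0.12,-0.065,0,0,0,0],[-0.24,-0.13,0,0,0,0],[-0.36,-0.195,0,0,0,0],[-0.48,-0.26,0,0,0,0],[-0.48,-0.26,0,0,0,0],[-0.48,-0.26,0,0,0,0]]]' | sed -n '2p;4p'; python3 - <<'E'
from h import *
from m import orange
for n,b in (('scene',(225,165,285,235)),('side',(180,150,265,235))):
    c=cap(n); p,s=orange(c,b); print(p,s,onplane(c,*p,21)); save(c,'end_%s.png'%n)
E
```

```text
eef_pos: [384.3, -247.1, 92.5]
force: [3.8, 1.6, 13.2]
[252.20754717 204.85377358] [ 14  35  29  10 212] [ 375.62240697 -249.2279042    21.        ]
[210.61497326 200.59893048] [ 16  42  29  17 187] [ 380.0594184  -253.27316711   21.        ]
```

```bash
python3 -m creep '[[[-0.1,-0.05,0,0,0,0],[-0.18,-0.1,0,0,0,0],[-0.18,-0.1,0,0,0,0]]]' | sed -n '2p;4p'; python3 -m creep '[[[-0.18,-0.1,1,0,0,0],[-0.18,-0.1,2.6,0,0,0],[-0.18,-0.1,4,0,0,0],[-0.18,-0.1,5,0,0,0],[-0.18,-0.1,5,0,0,0],[-0.18,-0.1,5,0,0,0],[-0.18,-0.1,5,0,0,0],[-0.18,-0.1,5,0,0,0],[-0.18,-0.1,5,0,0,0],[-0.18,-0.1,5,0,0,0],[-0.18,-0.1,5,0,0,0],[-0.18,-0.1,5,0,0,0]]]'| sed -n '1,4p'; python3 - <<'E'
from h import *
for n in('scene','side'):
    c=cap(n); im=cv2.cvtColor(c['image'],cv2.COLOR_RGB2BGR)
    if n=='scene': a=cv2.resize(im[140:350,190:330],(400,600))
    if n=='side': b=cv2.resize(im[110:320,110:300],(400,442))
b=cv2.copyMakeBorder(b,0,158,0,0,0); cv2.imwrite('pics/drop.png',np.hstack([a,b]))
E
```

```text
eef_pos: [379.9, -249.6, 92.6]
force: [6.5, 3.8, 13.5]
time_s: 14.47
eef_pos: [374.0, -251.2, 215.8]
ee_rot: [-0.0, 0.511, 0.859, 0.0]
force: [0.0, 0.8, 0.8]
```

View pics/drop.png

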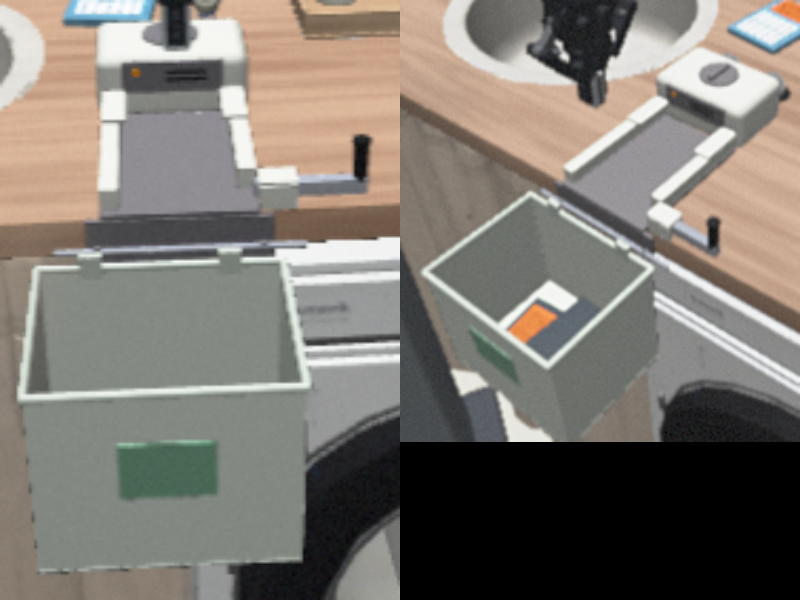

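The bay is empty, the cassette lies in the caddy on top of the old one, and the bolt is still drawn. The arm is clear.

```bash
python3 -m creep '[[[0,0,0,0,0,0],[0,0,0,0,0,0],[0,0,0,0,0,0],[0,0,0,0,0,0],[0,0,0,0,0,0],[0,0,0,0,0,0]]]' | sed -n '1p;4p'; python3 -c "
from rig import ctrl
print(ctrl.finish_job())"
```

```text
time_s: 15.07
force: [0.1, -0.1, -0.2]
the job is handed in; nothing more can be done
None
```

I drew the bolt fully back and left it drawn, then slid the spent cassette out at 9 to 13.5 N (measured at the end of each step) so it dropped into the caddy; the arm never went near the new cassette or the brush, and I handed the job in at 15 s.

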